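Shut the pick box: fold its sprung cover and tuck it under the lip

ROBOT

A 6-joint arm with a two-finger parallel gripper is mounted at the origin on the work surface. World frame = base frame: x ahead of the robot, y to its left, z up, the work surface at z = 0. Lengths are in m, angles in rad, forces in N, time in s.
With the tool pointing down it reaches from about 0.325 to 0.85 m from the base axis. Payload 4.4 kg.
Tool frame: the origin (TCP) lies at the centre of the arm's flange, where the gripper is bolted on; the fingertips stand 199 mm ahead of it and the grasp point (between the pads) lies 180 mm ahead of it; z points along the fingers, y is the direction in which the jaws open and shut (so a half turn about z gives the same grasp; the last joint's range is limited). The gripper opens to 94 mm and grips with 3 to 60 N. Pads are 16 mm wide; open, the fingers measure 119 mm over their backs; the gripper's body (75 mm by 177 mm) begins 78 mm behind the grasp point.
Start: joints at [1.03, 0.207, 1.542, -0, 1.393, -0.15], TCP at [0.219, 0.532, 0.405] pointing down, gripper open.
Joint ranges: [-2.73, 2.73], [-0.86, 2.22], [0.23, 2.46], [-1.11, 4.25], [0.08, 2.63], [-2.82, 2.82]. Speed limits (rad/s): [2.79, 2.79, 3.14, 3.14, 3.14, 3.14].

INTERFACE

Orientations are given as a unit quaternion [w, x, y, z].
In Python, from plant import * gives the robot as it stands. The module is installed in compiled form; this text tells all that it offers.
- The arm moves only by the tool carry_out, never from a script. Its arguments are lists of equal length, an entry for each row: "offset": the shift along the tool's x, y, z in mm, a list of three; "twist": the turn about the tool's z in degrees; "claw": the closure, from -1 (fully open) to 1 (shut), so that 0 is half open. A call has 1 to 20 rows; each row shifts and turns the pose as measured when the row begins, along the tool's axes as they then stand; what a row does not reach is not made up. A row lasts 1/10 s, in which the tool goes at most 50 mm and 8.59 degrees, less where a joint would pass 70% of its speed; a pose out of reach is approached as far as the arm can. A call with a gripper value outside its range is refused whole. The fingers move at their own pace and stop on an object; "force" is the grip in N (left out, the last holds). Time passes only in rows, so rows that do not move let the fingers close. It gives the time, the measured TCP pose, the force and the opening at its end, in the units of the state.
- observe(): the state, without advancing time (a new reading comes with each control period).
- grab_frame(name): name is "scene" or "top" or "wrist"; returns (picture, depth): 384x512x3 uint8, red, green, blue; 384x512 float32, m along the optical axis (not along the pixel's ray), 0 where there is no reading.
- camera_params(name): a dict with "mtx" (3x3 intrinsics, pixels), "rvec" (rotation vector, rad) and "tvec" (3), from world to camera coordinates, as OpenCV has them. Camera axes: x right, y down, z forward; pixel columns grow to the right and rows downward; lengths in m; the calibration is good to about 2 mm. The wrist camera is an equidistant fisheye: a pixel r from the principal point sees the ray r / f radians off the axis. A picture is of the moment at which its call begins: read the wrist's pose just before it. camera_params takes no time and is no camera call; for the wrist camera it gives the pose at the moment of the call.
- sign_off(): hands the job in, once; it reports no verdict.
The state is a dict: "time": time; "qpos": joint angles; "joint_vel": joint speeds; "joint_efforts": joint torques, N m; "ee_pos": TCP position; "ee_rot": TCP orientation; "force": force on the tool from outside, world axes, zero at the start; "ft_torque": the same for the moment, N m; "opening": finger opening in m.
Only numpy, scipy, OpenCV 4.12 (cv2) and the standard library are available. Lean on these libraries where they do the work, as an engineer would, in place of code of your own. Each camera call takes 0.05 s, during which the arm holds its last target.

TASK

Close the steel pick box: with the fingertips, push its standing cover over from behind until it lies flat on the box, keep it pressed down against its spring, and push it along by the raised catch until its free edge is fully home beneath the box's retaining lip, so that it stays shut by itself when you let go. Nothing is to be pinched or lifted: touch the cover only on its outside, never on its grey inner lining, and leave the jar, cup and mill standing where they are.

Things in the scene. Friction and masses are not known exactly. Their poses are not given: they have to be found in the camera images.
- pickbox: Open steel box fixed to the bench: 150 (its x) x 120 (its y) mm, rim 60 mm high, 4 mm walls, fixed picks inside. Origin: centre of its underside, on the bench. z up; x points from the hinge side to the lip side. At the -x wall the cover stands up, its outer face looking to -x. The +x wall rises to 74 mm and carries the lip. All places below are in this frame.
- lip_edge (a point): Middle of the retaining lip's free edge, at its underside: x = 57, y = 0, z = 71 mm in the box's frame, fixed. The lip is a 3 mm sheet over the box's whole width, reaching back over the box from x = 75 to x = 57 mm; its top is at z = 74 mm.
- cover_hinge (a point): Middle of the hinge axis, which runs along the box's y at z = 63.5 mm and x = -72 mm plus cover_slide; it shifts with the cover in the slotted hinge.
- cover (a joint): Hinge angle of the cover, rad: 0 flat on the box, 1.57 upright, up to 2.2 leaning back off the box. Starts at 1.5 to 1.9. A spring with some friction holds it up near 1.75: let go untucked, it rises again. Pressing it flat takes 1.5 to 2 N at the catch. Tucked, its edge rises at most 5 mm until the lip holds it.
- cover_slide (a joint): Shift of the cover with its hinge pin towards the lip (box +x), m: 0 fully back (starts at 0 to 0.003), 0.016 fully home. Moves against 2.5 N friction, stays where left. With the cover flat its free edge is at x = 51 mm plus this: clear of the lip below 0.006, 10 mm beneath it at 0.016. Above 0.006 before the cover is flat, the edge lands on top of the lip.
- cover_edge (a point): Middle of the cover's free edge, at half its thickness of 5 mm. The cover is an aluminium plate 112 mm wide (box y), from 2 to 123 mm off the hinge axis, its mid-plane on the axis. Its x points from hinge to free edge, its z out of the outer face (up when flat).
- cover_catch (a point): Foot of the catch at mid-width, 94 mm from the hinge axis on the outer face (2.5 mm above the axis when flat). The catch is a straight step 60 mm wide (box y), 10 mm high, facing the hinge; a ramp behind it falls to the face at about 112 mm. A fingertip on the cover, on the hinge side of the step, can press down and push to the lip together.
- cover_lining: Grey 2 mm lining that is the cover's whole inner face (the inner 2 mm of its 5 mm); not to be touched. Origin on the hinge axis; x from hinge to free edge, z towards the outer face.
- jar: Bystander: amber glass jar with a steel cap, 48 mm across, 85 mm high, origin at its underside. Stands loose near the box.
- cup: Bystander: small open steel cup, 64 mm across, 55 mm high, origin at its underside. Stands loose near the box.
- mill: Bystander: turned dark wooden pepper mill, 48 mm across, 115 mm high, origin at its underside. Stands loose near the box.

How it is judged:
By the outcome, as a careful person would: the job done as asked, in the order asked, and still so for the second after the job is handed in, with the robot touching nothing.
It also fails if it takes over 38 s, if anything falls off the work surface, if the arm or the gripper's body presses on something with over 40 N, if the wrist force passes 120 N, or if a joint passes its speed limit or range.

## Working session

There is one attempt and no reset: what is moved stays moved. The work goes in short steps, Python scripts to look and compute and a tool call to move; the robot and the scene stay as the last step left them, time stands still between calls to the robot, and variables do not carry over. Pictures are saved under pics/ and viewed, and the job is handed in when it is done.

Besides the shell and the picture viewer there is one more tool, called after "Emit:" as a command line: name --pt "numbers of a row" for each row, then --argument value for the rest. carry_out: Moves the arm, as the interface text tells. Its arguments: {"type":"object","properties":{"offset":{"type":"array"},"twist":{"type":"array"},"claw":{"type":"array"},"force":{"type":"number"}},"required":["offset","twist","claw"]}

```bash
mkdir -p pics
cat > h.py <<'E'
from plant import *
import numpy as np, cv2
def save(n,f):
    p,d=grab_frame(n); cv2.imwrite('pics/'+f+'.png',p[:,:,::-1]); np.savez('pics/'+f+'.npz',p=p,d=d); return p,d
def cam(n):
    c=camera_params(n); R=cv2.Rodrigues(np.array(c['rvec'],float))[0]; return np.array(c['mtx']),R,np.array(c['tvec'],float).ravel()
def cloud(n,d):
    K,R,t=cam(n); v,u=np.mgrid[:d.shape[0],:d.shape[1]]
    P=np.stack([(u-K[0,2])/K[0,0]*d,(v-K[1,2])/K[1,1]*d,d],-1)
    return (P-t)@R
E
python3 - <<'E'
from h import *
print(observe())
for n in('scene','top'):
    p,d=save(n,n+'0'); print(n,cam(n))
E
```

```text
{'time': 0.0, 'qpos': array([ 1.03050023e+00,  2.07393236e-01,  1.54293221e+00, -6.65293280e-07,
        1.39348659e+00, -1.50512640e-01]), 'joint_vel': array([ 0.00098936,  0.00060963, -0.00076578, -0.00054327, -0.00081612,
        0.00071742]), 'joint_efforts': array([-7.43174569e-04, -3.70883703e+01, -2.81408429e+01,  6.96059922e-02,
        3.63527925e-02, -1.82876770e-04]), 'ee_pos': array([0.21832403, 0.53155215, 0.40351583]), 'ee_rot': array([-3.75407987e-04,  1.93660139e-01,  9.81068050e-01, -1.04426183e-03]), 'force': array([-1.00802906,  0.95142223,  0.00567043]), 'ft_torque': array([ 0.00857308, -0.00364727, -0.04829324]), 'opening': 0.09374117974825996}
scene (array([[351.26199151,   0.        , 254.40827016],
       [  0.        , 351.26199151, 198.23398591],
       [  0.        ,   0.        ,   1.        ]]), array([[ 0.00207866,  0.99993596, -0.01112471],
       [ 0.70726814, -0.00933464, -0.70688375],
       [-0.70694233, -0.00639878, -0.70724225]]), array([-0.0667159 , -0.3805613 ,  1.34271279]))
top (array([[399.59813783,   0.        , 248.90125958],
       [  0.        , 399.59813783, 188.00433511],
       [  0.        ,   0.        ,   1.        ]]), array([[-0.00599103, -0.99894495, -0.04553126],
       [-0.98359341,  0.01409632, -0.17984799],
       [ 0.18030006,  0.04370677, -0.98264012]]), array([0.10073028, 0.60291488, 0.7887521 ]))
```

View pics/scene0.png

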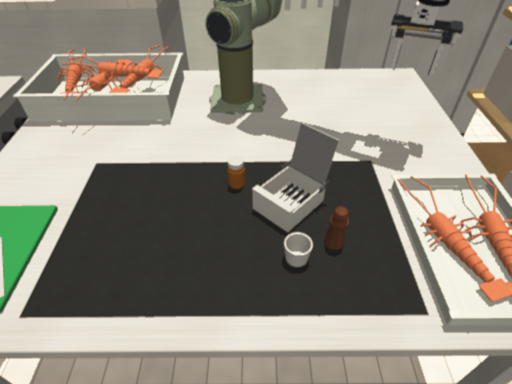

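View pics/top0.png

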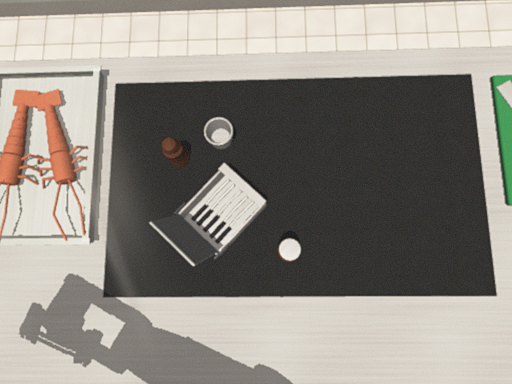

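Scene: the box is at about (290,190), the jar at (236,175), the cup at (298,250) and the mill at (338,228). In the top view the cover is at lower left, about (185,240). I'll enlarge and measure.

Run:
```python
from h import *
p=np.load('pics/top0.npz'); img=p['p'][100:290,130:320]
cv2.imwrite('pics/topc.png',cv2.resize(img,None,fx=3.1,fy=3.1,interpolation=cv2.INTER_CUBIC)[:,:,::-1])
q=np.load('pics/scene0.npz'); img=q['p'][110:280,220:370]
cv2.imwrite('pics/scenec.png',cv2.resize(img,None,fx=3.5,fy=3.5,interpolation=cv2.INTER_CUBIC)[:,:,::-1])
C=cloud('top',p['d'])
for u,v in [(290,250),(218,132),(172,146),(225,168),(262,203),(245,185),(153,224),(194,262),(185,240),(210,240),(300,150)]: print(u,v,C[v,u].round(4))
```

```text
290 250 [0.4728 0.0127 0.0856]
218 132 [0.7457 0.1676 0.007 ]
172 146 [0.6826 0.248  0.1129]
225 168 [0.6446 0.144  0.0722]
262 203 [0.5692 0.0671 0.0729]
245 185 [0.6074 0.102  0.0731]
153 224 [0.5181 0.2616 0.1804]
194 262 [0.4507 0.1868 0.1777]
185 240 [0.4915 0.2121 0.1368]
210 240 [0.4981 0.1836 0.0043]
300 150 [ 0.7007 -0.0203  0.0013]
```

View pics/topc.png

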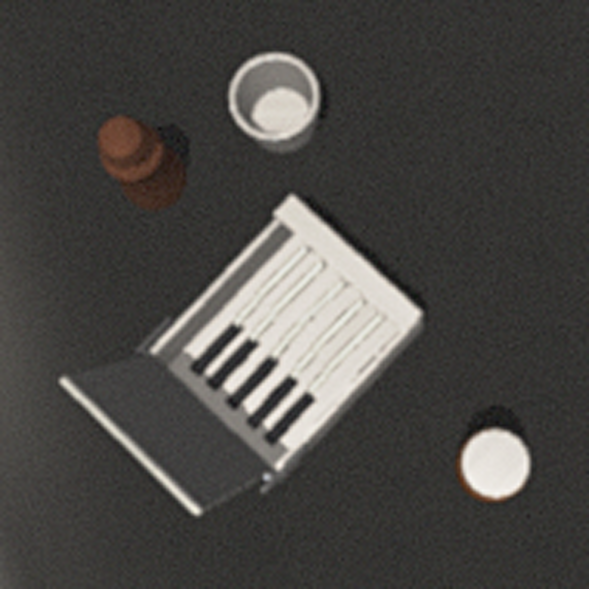

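View pics/scenec.png

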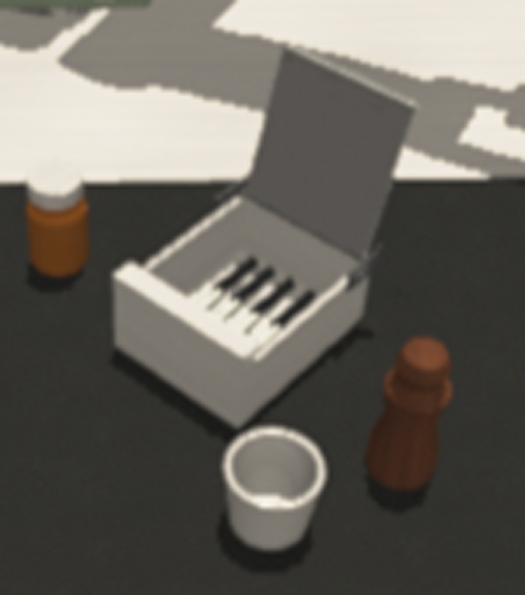

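Run:
```python
from h import *
def ray(n,u,v,z):
    K,R,t=cam(n); d=R.T@np.array([(u-K[0,2])/K[0,0],(v-K[1,2])/K[1,1],1]); o=-R.T@t
    return o+d*(z-o[2])/d[2]
for nm,u,v in [('+y',292,195),('-y',424,315),('in+y',275,213),('in-y',410,327)]:
    print(nm,ray('top',130+u/3.1,100+v/3.1,.074).round(4))
for nm,u,v in [('out+y',237,360),('out-y',115,272),('in-y',130,262)]:
    print('scene',nm,ray('scene',220+u/3.5,110+v/3.5,.074).round(4))
for n in('top','scene'):
    d=np.load(f'pics/{n}0.npz')['d']; C=cloud(n,d).reshape(-1,3)
    C=C[(d.ravel()>0)&(C[:,0]>.4)&(C[:,0]<.72)&(C[:,1]>.0)&(C[:,1]<.32)]
    m=(abs(C[:,2]-.074)<.005)&(C[:,0]-C[:,1]*1.0>.44-.0)&(abs(C[:,0]-.607)<.06)&(abs(C[:,1]-.102)<.06)
    print(n,m.sum(),cv2.minAreaRect(C[m][:,:2].astype(np.float32)))
    m=(C[:,2]>.085)&(C[:,0]<.58)&(C[:,1]>.13)
    Q=C[m]; c=np.median(Q,0)
    for k in range(5):
        U,S,V=np.linalg.svd(Q-Q.mean(0),full_matrices=False); r=(Q-Q.mean(0))@V[2]; Q=Q[abs(r)<.006]
    print('cover',len(Q),Q.mean(0).round(4),'n',V[2].round(4),'zmax',Q[:,2].max(), 'ang',np.degrees(np.arctan2(V[2][1],V[2][0])))
    print('top pts',Q[np.argsort(-Q[:,2])[:4]].round(3))
# bystanders
C=cloud('top',np.load('pics/top0.npz')['d']).reshape(-1,3)
for nm,lo,c in [('jar',.07,(.475,.012)),('cup',.045,(.72,.17)),('mill',.095,(.68,.245))]:
    m=(C[:,2]>lo)&(np.hypot(C[:,0]-c[0],C[:,1]-c[1])<.05); print(nm,(C[m].min(0)+C[m].max(0))/2)
```

```text
+y [0.6552 0.1456 0.074 ]
-y [0.5718 0.0572 0.074 ]
in+y [0.6429 0.1571 0.074 ]
in-y [0.5639 0.0666 0.074 ]
scene out+y [0.6623 0.144  0.074 ]
scene out-y [0.5755 0.0624 0.074 ]
scene in-y [0.5651 0.0733 0.074 ]
top 496 ((0.6076304316520691, 0.10956422984600067), (0.11947992444038391, 0.01838098093867302), 46.828433990478516)
cover 1390 [0.4924 0.2169 0.1419] n [ 0.6941 -0.6553  0.298 ] zmax 0.18488376006378784 ang -43.352632315215885
top pts [[0.496 0.238 0.185]
 [0.491 0.234 0.185]
 [0.514 0.259 0.184]
 [0.489 0.231 0.184]]
scene 320 ((0.6130192875862122, 0.11018657684326172), (0.12061997503042221, 0.02095090039074421), 46.704166412353516)
cover 1541 [0.5014 0.2191 0.1359] n [ 0.6964 -0.6554  0.2923] zmax 0.18407380717666474 ang -43.26246389948061
top pts [[0.469 0.202 0.184]
 [0.525 0.263 0.184]
 [0.463 0.2   0.183]
 [0.503 0.24  0.183]]
jar [0.47396964 0.01545363 0.08069014]
cup [0.73142501 0.16191135 0.05130165]
mill [0.68681904 0.25660297 0.10696448]
```

```bash
cat >> h.py <<'E'
YAW=np.radians(-43.2); UX=np.array([np.cos(YAW),np.sin(YAW)]); UY=np.array([-UX[1],UX[0]])
O=np.array([.6103,.1099])-.066*UX
def st():
    s=observe(); w,x,y,z=s['ee_rot']; p=s['ee_pos']
    R=cv2.Rodrigues(np.zeros(3))[0]; from scipy.spatial.transform import Rotation as Ro
    R=Ro.from_quat([x,y,z,w]).as_matrix(); tip=p+R[:,2]*.199
    d=tip[:2]-O; a=np.degrees(np.arctan2(R[1,1],R[0,1]))
    f=s['force']
    print('t',round(s['time'],2),'tip box mm',(d@UX*1e3).round(1),(d@UY*1e3).round(1),(tip[2]*1e3).round(1),'yaw_y',a.round(2),'R2',R[:,2].round(4),'F box',(f[:2]@UX).round(2),(f[:2]@UY).round(2),f[2].round(2),'open',round(s['opening'],4))
E
python3 -c "
from h import *
st()"
```

```text
t 0.1 tip box mm -508.3 38.7 204.6 yaw_y 67.67 R2 [-0.001  -0.0018 -1.    ] F box 0.9 0.87 0.02 open 0.0941
```

Emit:
carry_out --pt "0 0 10" --pt "0 0 10" --pt "0 0 10" --twist '[7,7,7]' --claw '[1,1,1]' --force 20

```text
time: 0.4
ee_pos: [0.2183, 0.5316, 0.373]
ee_rot: [-0.0, 0.375, 0.927, -0.001]
force: [0.4, -0.6, 0.0]
opening: 0.0733
```

```bash
python3 -c "
from h import *
st()"
```

```text
t 0.4 tip box mm -508.4 38.9 174.0 yaw_y 45.9 R2 [-5.e-04 -9.e-04 -1.e+00] F box 0.71 -0.15 0.03 open 0.0733
```

Emit:
carry_out --pt "-34 -4 5" --pt "-34 -4 5" --pt "-34 -4 5" --pt "-34 -4 5" --pt "-34 -4 5" --pt "-34 -4 5" --pt "-34 -4 5" --pt "-34 -4 5" --pt "-34 -4 5" --pt "-34 -3 0" --twist '[-0.9,0,0,0,0,0,0,0,0,0]' --claw '[1,1,1,1,1,1,1,1,1,1]'

```text
time: 1.4
ee_pos: [0.4414, 0.2616, 0.3192]
ee_rot: [-0.004, 0.365, 0.931, -0.005]
force: [-0.4, 0.3, -0.8]
opening: 0.0006
```

```bash
python3 -c "
from h import *
st()
save('scene','s1');save('top','t1')
a=np.load('pics/s1.npz')['p'][90:270,200:400];b=np.load('pics/t1.npz')['p'][90:290,100:320]
cv2.imwrite('pics/m1.png',np.hstack([cv2.resize(a,(400,360)),cv2.resize(b,(396,360))])[:,:,::-1])
"
```

```text
t 1.4 tip box mm -161.5 -7.6 120.2 yaw_y 47.24 R2 [-0.0107 -0.0076 -0.9999] F box -0.53 -0.05 -0.78 open 0.0006
```

View pics/m1.png

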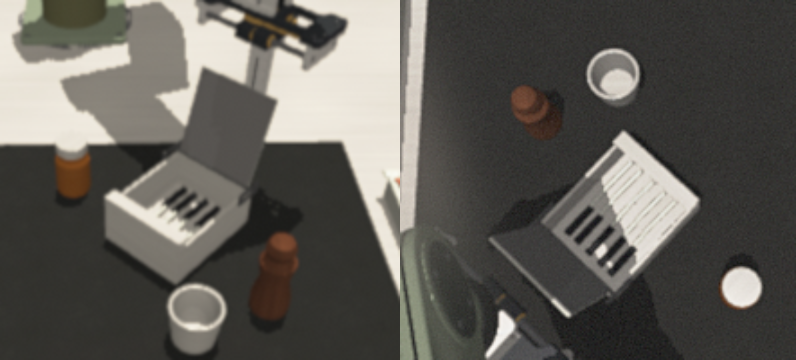

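Emit:
carry_out --pt "-8 2 -1" --pt "-8 2 -1" --pt "-8 2 -1" --pt "-8 1 -1" --pt "-6 0 0" --pt "-6 0 0" --pt "-6 0 0" --pt "-6 0 0" --pt "-6 0 0" --pt "-6 0 0" --pt "-6 0 0" --pt "-6 0 0" --pt "-6 0 0" --pt "-6 0 0" --twist '[0,0,0,0,0,0,0,0,0,0,0,0,0,0]' --claw '[1,1,1,1,1,1,1,1,1,1,1,1,1,1]'

```text
time: 2.9
ee_pos: [0.5187, 0.2012, 0.323]
ee_rot: [-0.005, 0.365, 0.931, -0.005]
force: [-0.2, 0.8, -1.1]
opening: 0.0002
```

```bash
cat >> h.py <<'E'
def look(k):
    save('scene','s'+k);save('top','t'+k)
    a=np.load(f'pics/s{k}.npz')['p'][90:250,220:360];b=np.load(f'pics/t{k}.npz')['p'][130:290,130:290]
    cv2.imwrite(f'pics/m{k}.png',np.hstack([cv2.resize(a,(390,446)),cv2.resize(b,(400,446))])[:,:,::-1])
E
python3 -c "
from h import *
st();look('2')
"
```

```text
t 2.9 tip box mm -64.2 1.2 124.0 yaw_y 47.22 R2 [-0.0123 -0.0065 -0.9999] F box -0.73 0.45 -1.11 open 0.0002
```

View pics/m2.png

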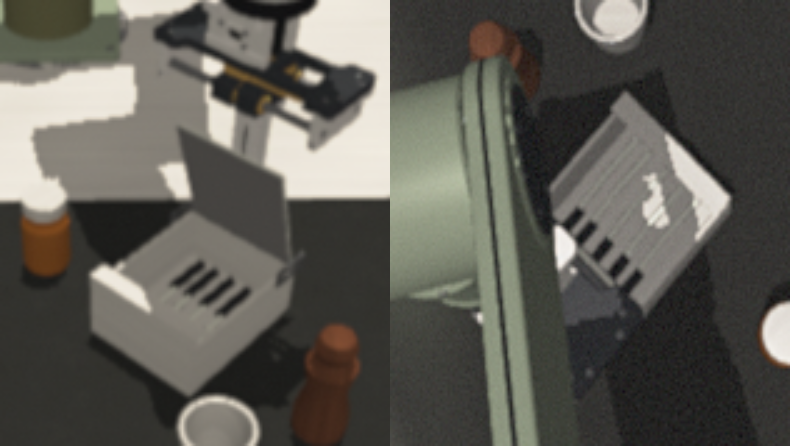

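The cover is now leaning forward at about 75° with the fingers behind it. Next I'll sweep it on down in an arc.

Emit:
carry_out --pt "-6 0 0" --pt "-6 0 1" --pt "-6 0 1" --pt "-6 0 1" --pt "-6 0 1" --pt "-6 0 2" --pt "0 0 0" --twist '[-0.4,0,0,0,0,0,0]' --claw '[1,1,1,1,1,1,1]'

```text
time: 3.7
ee_pos: [0.5471, 0.1749, 0.3157]
ee_rot: [-0.006, 0.361, 0.932, -0.005]
force: [0.2, 0.7, 1.1]
opening: 0.001
```

```bash
cat >> h.py <<'E'
def cover(k):
    d=np.load(f'pics/s{k}.npz')['d']; C=cloud('scene',d).reshape(-1,3)[d.ravel()>0]
    # scene cloud tended +3mm in ux vs mean
    X=(C[:,:2]-O)@UX; Y=(C[:,:2]-O)@UY; Z=C[:,2]
    m=(abs(Y)<50)&(X>-85)&(X<70)&(Z>.066)&(Z<.2)
    X=X*1;m=(abs(Y)<.05)&(X>-.085)&(X<.052)&(Z>.066)&(Z<.195)
    Q=np.c_[X,Z][m]
    import random
    best=None
    for i in range(300):
        a,b=Q[np.random.choice(len(Q),2,False)]
        n=np.array([-(b-a)[1],(b-a)[0]]);L=np.linalg.norm(n)
        if L<.03: continue
        r=abs((Q-a)@n/L); c=(r<.003).sum()
        if best is None or c>best[0]: best=(c,r<.003)
    I=Q[best[1]]; c=I.mean(0); v=np.linalg.svd(I-c,full_matrices=False)[2][0]; v*=np.sign(v[1])
    s=(I-c)@v
    print('cover',best[0],len(Q),'ang deg',np.degrees(np.arctan2(v[1],v[0])).round(1),'end',((c+v*np.percentile(s,99))*1e3).round(1),'x at z=60.5',((c+v*(.0605-c[1])/v[1])*1e3).round(1)[0])
E
python3 -c "
from h import *
st();cover('0');cover('2');look('3');cover('3')
"
```

```text
t 3.7 tip box mm -25.8 1.3 116.8 yaw_y 47.64 R2 [-0.0144 -0.0061 -0.9999] F box -0.35 0.61 1.07 open 0.001Traceback (most recent call last):
  File "<string>", line 3, in <module>
    st();cover('0');cover('2');look('3');cover('3')
         ~~~~~^^^^^
  File "h.py", line 25, in cover
    d=np.load(f'pics/s{k}.npz')['d']; C=cloud('scene',d).reshape(-1,3)[d.ravel()>0]
      ~~~~~~~^^^^^^^^^^^^^^^^^^
    fid = stack.enter_context(open(os.fspath(file), "rb"))
                              ~~~~^^^^^^^^^^^^^^^^^^^^^^^
FileNotFoundError: [Errno 2] No such file or directory: 'pics/s0.npz'
```

```bash
cp pics/scene0.npz pics/s0.npz
python3 -c "
from h import *
st();cover('0');cover('2');look('3');cover('3')
"
```

```text
t 3.7 tip box mm -25.8 1.3 116.8 yaw_y 47.64 R2 [-0.0144 -0.0061 -0.9999] F box -0.35 0.61 1.07 open 0.001
cover 738 753 ang deg 106.5 end [-85.2 127.8] x at z=60.5 -65.3
cover 927 1070 ang deg 73.8 end [-31.7 181.9] x at z=60.5 -66.9
cover 219 505 ang deg 17.0 end [ 22.9 148.7] x at z=60.5 -266.5
```

View pics/m3.png

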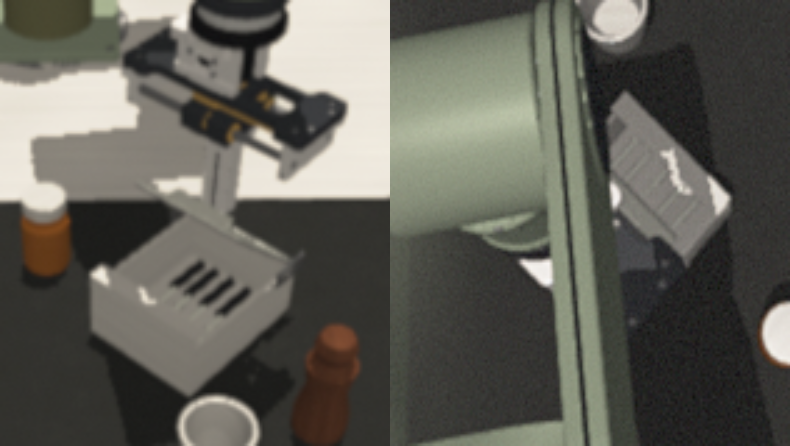

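Emit:
carry_out --pt "-5 0 3" --pt "-5 0 4" --pt "-5 0 4" --pt "-3 0 4" --pt "-3 0 4" --pt "-3 0 5" --pt "-2 0 5" --pt "-1 0 5" --pt "0 0 4" --pt "0 0 0" --twist '[0.4,0.4,0,0,0,0,0,0,0,0]' --claw '[1,1,1,1,1,1,1,1,1,1]'

```text
time: 4.8
ee_pos: [0.568, 0.1553, 0.2751]
ee_rot: [-0.005, 0.368, 0.93, -0.005]
force: [-0.5, 1.3, 0.2]
opening: 0.0003
```

```bash
python3 -c "
from h import *
st();look('4')
"
```

```text
t 4.8 tip box mm 3.1 1.6 76.1 yaw_y 46.82 R2 [-0.0123 -0.0058 -0.9999] F box -1.25 0.67 0.22 open 0.0003
```

View pics/m4.png

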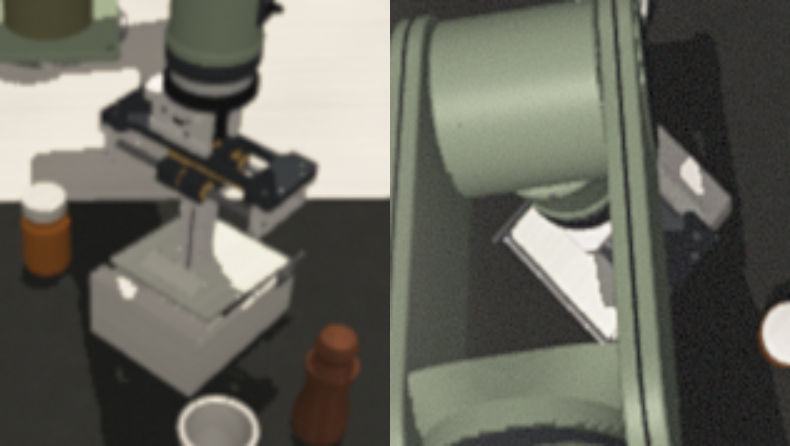

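```bash
python3 -c "
from h import *
d=np.load('pics/s4.npz');a=d['p'][160:240,245:345]
cv2.imwrite('pics/z4.png',cv2.resize(a,(800,600),interpolation=cv2.INTER_CUBIC)[:,:,::-1])
K,R,t=cam('scene')
def pr(x,y,z):
    q=R@np.r_[O+x*UX+y*UY,z]+t; q=K@q; return ((q[0]/q[2]-245)*8).round(0),((q[1]/q[2]-160)*7.5).round(0)
for P in [(.057,0,.074),(.057,.06,.074),(.057,-.06,.074),(.051,-.056,.0635+.0175),(.051,.056,.081),(.022,-.03,.0775),(.022,.03,.0775)]: print(P,pr(*P))
"
```

```text
(0.057, 0, 0.074) (np.float64(237.0), np.float64(266.0))
(0.057, 0.06, 0.074) (np.float64(391.0), np.float64(355.0))
(0.057, -0.06, 0.074) (np.float64(94.0), np.float64(182.0))
(0.051, -0.056, 0.081) (np.float64(116.0), np.float64(163.0))
(0.051, 0.056, 0.081) (np.float64(394.0), np.float64(324.0))
(0.022, -0.03, 0.0775) (np.float64(238.0), np.float64(163.0))
(0.022, 0.03, 0.0775) (np.float64(386.0), np.float64(246.0))
```

View pics/z4.png

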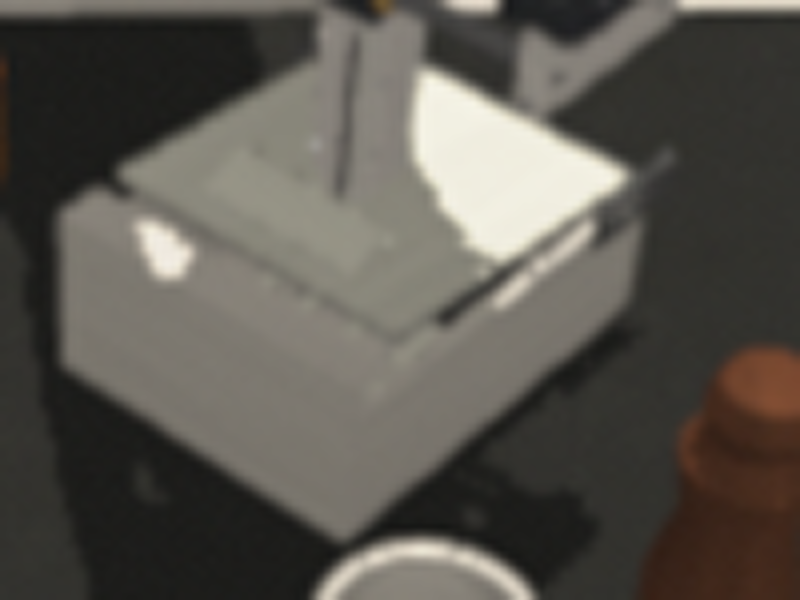

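```bash
python3 -c "
from h import *
K,R,t=cam('scene')
def pr(x,y,z):
    q=R@np.r_[O+x*UX+y*UY,z]+t; q=K@q; return ((q[0]/q[2]-245)*8).round(0),((q[1]/q[2]-160)*7.5).round(0)
for P in [(.075,.06,.0),(.075,-.06,.0),(.075,-.06,.074),(.057,-.06,.074),(.057,.06,.071),(.051,.056,.081),(.057,.056,.081),(.051,.056,.075)]: print(P,pr(*P))
"
```

```text
(0.075, 0.06, 0.0) (np.float64(339.0), np.float64(537.0))
(0.075, -0.06, 0.0) (np.float64(59.0), np.float64(360.0))
(0.075, -0.06, 0.074) (np.float64(55.0), np.float64(209.0))
(0.057, -0.06, 0.074) (np.float64(94.0), np.float64(182.0))
(0.057, 0.06, 0.071) (np.float64(390.0), np.float64(362.0))
(0.051, 0.056, 0.081) (np.float64(394.0), np.float64(324.0))
(0.057, 0.056, 0.081) (np.float64(382.0), np.float64(334.0))
(0.051, 0.056, 0.075) (np.float64(393.0), np.float64(337.0))
```

Emit:
carry_out --pt "0 0 4" --pt "0 0 3" --pt "0 0 2" --pt "0 0 0" --twist '[0,0,0,0]' --claw '[1,1,1,1]'

```text
time: 5.3
ee_pos: [0.5682, 0.1551, 0.2669]
ee_rot: [-0.003, 0.368, 0.93, -0.005]
force: [-0.6, 0.6, 0.9]
opening: 0.001
```

```bash
python3 -c "
from h import *
st();look('5');st()
d=np.load('pics/s5.npz');a=d['p'][160:240,245:345]
cv2.imwrite('pics/z5.png',cv2.resize(a,(800,600),interpolation=cv2.INTER_CUBIC)[:,:,::-1])
"
```

```text
t 5.3 tip box mm 3.9 1.7 67.9 yaw_y 46.85 R2 [-0.0101 -0.007  -0.9999] F box -0.86 0.01 0.87 open 0.001
t 5.4 tip box mm 3.9 1.7 68.0 yaw_y 46.85 R2 [-0.0101 -0.0069 -0.9999] F box -0.34 -0.56 0.84 open 0.0008
```

View pics/z5.png

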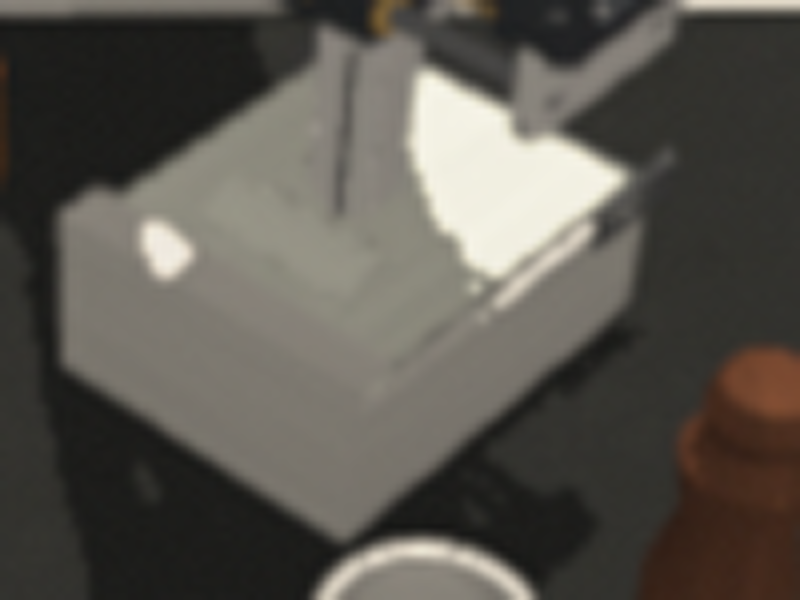

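Emit:
carry_out --pt "0 0 2" --pt "0 0 2" --pt "0 0 1" --twist '[0,0,0]' --claw '[1,1,1]'

```text
time: 5.7
ee_pos: [0.5685, 0.1552, 0.264]
ee_rot: [-0.003, 0.368, 0.93, -0.005]
force: [-3.1, -1.9, 8.3]
opening: 0.0005
```

```bash
python3 -c "
from h import *
st();look('6');st()
d=np.load('pics/s6.npz');a=d['p'][160:240,245:345]
cv2.imwrite('pics/z6.png',cv2.resize(a,(800,600),interpolation=cv2.INTER_CUBIC)[:,:,::-1])
"
```

```text
t 5.7 tip box mm 4.0 2.2 65.1 yaw_y 46.87 R2 [-0.0096 -0.0067 -0.9999] F box -0.95 -3.54 8.25 open 0.0005
t 5.8 tip box mm 4.0 2.1 65.1 yaw_y 46.86 R2 [-0.0097 -0.0068 -0.9999] F box -2.11 -2.36 8.63 open 0.0003
```

View pics/z6.png

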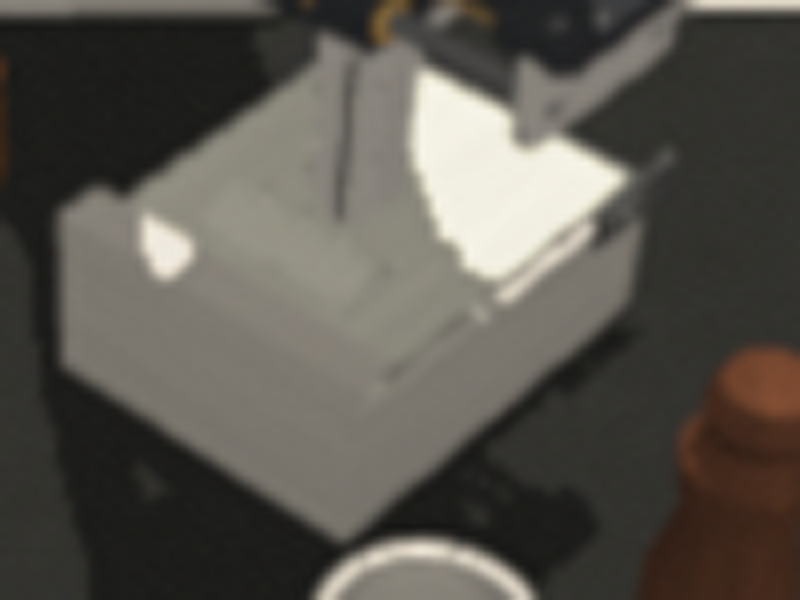

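Emit:
carry_out --pt "-3 0 0.7" --pt "-3 0 0.7" --pt "-3 0 0.7" --twist '[0,0,0]' --claw '[1,1,1]'

```text
time: 6.1
ee_pos: [0.5741, 0.15, 0.2644]
ee_rot: [-0.005, 0.367, 0.93, -0.005]
force: [-3.6, 0.4, 6.1]
opening: 0.0003
```

```bash
python3 -c "
from h import *
st()"
```

```text
t 6.1 tip box mm 10.9 1.9 65.4 yaw_y 46.91 R2 [-0.0133 -0.0049 -0.9999] F box -2.88 -2.22 6.15 open 0.0003
```

Emit:
carry_out --pt "-3 0 0.7" --pt "-3 0 0.7" --pt "-3 0 0.7" --pt "-3 0 0.7" --pt "-3 0 0.7" --twist '[0,0,0,0,0]' --claw '[1,1,1,1,1]'

```text
time: 6.6
ee_pos: [0.5831, 0.1422, 0.2641]
ee_rot: [-0.011, 0.367, 0.93, -0.003]
force: [-4.7, 3.6, 8.7]
opening: 0.0011
```

```bash
python3 -c "
from h import *
st();look('7');st()
d=np.load('pics/s7.npz');a=d['p'][160:240,245:345]
cv2.imwrite('pics/z7.png',cv2.resize(a,(800,600),interpolation=cv2.INTER_CUBIC)[:,:,::-1])
"
```

```text
t 6.6 tip box mm 20.6 2.2 65.1 yaw_y 46.91 R2 [-0.0222  0.0019 -0.9998] F box -5.95 -0.6 8.69 open 0.0011
t 6.7 tip box mm 20.8 2.2 65.2 yaw_y 46.9 R2 [-0.0218  0.0017 -0.9998] F box -5.22 -1.83 7.24 open 0.0006
```

View pics/z7.png

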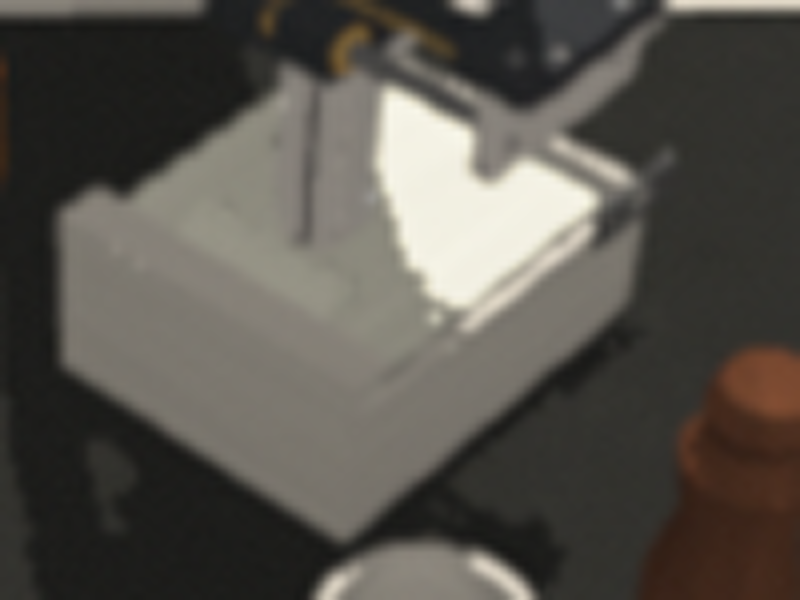

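Emit:
carry_out --pt "-4 0 0.6" --pt "-4 0 0.6" --pt "-4 0 0.6" --pt "-4 0 0.6" --twist '[0,0,0,0]' --claw '[1,1,1,1]'

```text
time: 7.1
ee_pos: [0.5921, 0.1353, 0.2638]
ee_rot: [-0.017, 0.367, 0.93, -0.001]
force: [-4.2, 2.8, 6.8]
opening: 0.0005
```

```bash
python3 -c "
from h import *
st()"
```

```text
t 7.1 tip box mm 29.0 3.3 64.9 yaw_y 46.96 R2 [-0.0325  0.0116 -0.9994] F box -5.0 -0.8 6.75 open 0.0005
```

Emit:
carry_out --pt "-4 0 0.4" --pt "-4 0 0.4" --pt "-4 0 0.4" --twist '[0,0,0]' --claw '[1,1,1]'

```text
time: 7.4
ee_pos: [0.5963, 0.1323, 0.2628]
ee_rot: [-0.028, 0.367, 0.93, 0.002]
force: [-7.8, 5.5, 9.0]
opening: 0.0004
```

```bash
python3 -c "
from h import *
st();look('8');st()
d=np.load('pics/s8.npz');a=d['p'][160:240,245:345]
cv2.imwrite('pics/z8.png',cv2.resize(a,(800,600),interpolation=cv2.INTER_CUBIC)[:,:,::-1])
"
```

```text
t 7.4 tip box mm 29.7 3.5 64.1 yaw_y 46.96 R2 [-0.0507  0.0252 -0.9984] F box -9.48 -1.31 8.99 open 0.0004
t 7.5 tip box mm 29.7 3.4 64.1 yaw_y 46.95 R2 [-0.0509  0.0252 -0.9984] F box -9.97 -1.13 9.65 open 0.0003
```

View pics/z8.png

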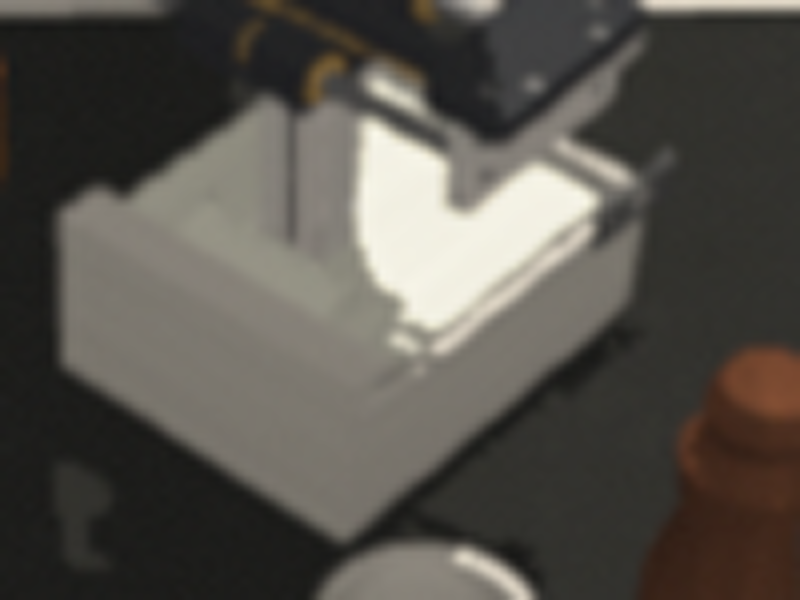

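The tip has stalled at x≈29.7 mm (home is expected at about 30) and the push force has doubled. One more push will confirm the stop.

Emit:
carry_out --pt "-5 0 0" --pt "-5 0 0" --twist '[0,0]' --claw '[1,1]'

```text
time: 7.7
ee_pos: [0.5994, 0.1301, 0.2626]
ee_rot: [-0.038, 0.366, 0.93, 0.005]
force: [-9.3, 6.6, 9.0]
opening: 0.0005
```

```bash
python3 -c "
from h import *
st()"
```

```text
t 7.7 tip box mm 29.6 3.4 64.1 yaw_y 47.01 R2 [-0.0668  0.0363 -0.9971] F box -11.33 -1.52 9.04 open 0.0005
```

Emit:
carry_out --pt "3 0 -0.5" --pt "3 0 -2" --pt "3 0 -6" --pt "3 0 -10" --pt "3 0 -15" --twist '[0,0,0,0,0]' --claw '[1,1,1,1,1]'

```text
time: 8.2
ee_pos: [0.5896, 0.1396, 0.297]
ee_rot: [-0.039, 0.366, 0.93, 0.004]
force: [-0.8, 0.2, -0.0]
opening: 0.0007
```

```bash
python3 -c "
from h import *
st()"
```

```text
t 8.2 tip box mm 15.7 3.1 98.7 yaw_y 47.04 R2 [-0.0699  0.0354 -0.9969] F box -0.77 -0.38 -0.03 open 0.0007
```

Emit:
carry_out --pt "5 0 -20" --pt "10 0 -20" --pt "30 0 -20" --pt "40 0 -20" --pt "40 0 -20" --pt "40 0 0" --pt "40 0 0" --pt "40 0 0" --pt "40 0 0" --pt "0 0 0" --twist '[0,0,0,0,0,0,0,0,0,0]' --claw '[1,1,1,1,1,1,1,1,1,1]'

```text
time: 9.2
ee_pos: [0.3818, 0.3364, 0.4374]
ee_rot: [-0.033, 0.368, 0.929, 0.011]
force: [1.7, -0.5, -0.6]
opening: 0.0005
```

```bash
python3 -c "
from h import *
st();look('9')
d=np.load('pics/s9.npz');a=d['p'][160:240,245:345]
cv2.imwrite('pics/z9.png',cv2.resize(a,(800,600),interpolation=cv2.INTER_CUBIC)[:,:,::-1])
d=np.load('pics/t9.npz');a=d['p'][90:280,130:320]
cv2.imwrite('pics/y9.png',cv2.resize(a,(590,590),interpolation=cv2.INTER_CUBIC)[:,:,::-1])
C=cloud('top',d['d'])
X=(C[...,:2]-O)@UX;Y=(C[...,:2]-O)@UY;Z=C[...,2]
for x in range(-80,85,5):
    m=(abs(X*1e3-x)<2.5)&(abs(Y)<.05)&(Z<.1); print(x,m.sum(),(np.median(Z[m])*1e3).round(1) if m.any() else '',end='; ')
C=C.reshape(-1,3)
for nm,lo,c in [('jar',.07,(.475,.012)),('cup',.045,(.72,.17)),('mill',.095,(.68,.245))]:
    m=(C[:,2]>lo)&(C[:,2]<.13)&(np.hypot(C[:,0]-c[0],C[:,1]-c[1])<.05); print(nm,(C[m].min(0)+C[m].max(0))/2)
"
```

```text
t 9.2 tip box mm -269.6 8.0 238.9 yaw_y 46.77 R2 [-0.0537  0.0456 -0.9975] F box 1.53 0.81 -0.64 open 0.0005
-80 23 1.5; -75 183 57.9; -70 101 4.1; -65 33 4.8; -60 111 66.0; -55 115 65.8; -50 118 66.1; -45 116 66.5; -40 114 67.0; -35 112 66.8; -30 114 67.1; -25 116 67.3; -20 115 67.5; -15 115 67.6; -10 116 67.9; -5 110 68.1; 0 116 68.4; 5 112 68.4; 10 117 68.7; 15 110 69.0; 20 113 69.2; 25 114 69.2; 30 113 69.6; 35 125 72.2; 40 111 77.6; 45 110 75.2; 50 112 72.5; 55 117 72.1; 60 113 73.6; 65 113 73.6; 70 114 73.7; 75 15 73.4; 80 32 0.8; jar [0.47401033 0.01535634 0.08130739]
cup [0.73173218 0.16169628 0.05120672]
mill [0.68638604 0.25658562 0.10705887]
```

View pics/z9.png

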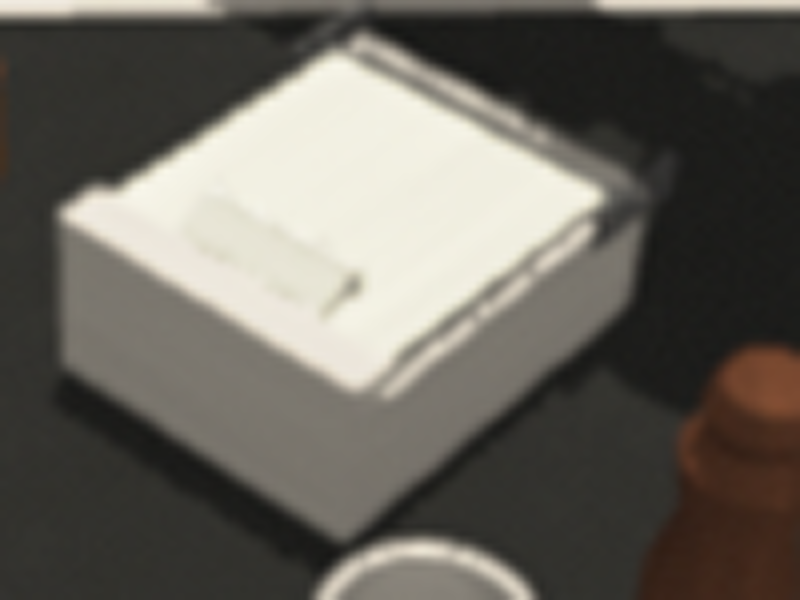

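View pics/y9.png

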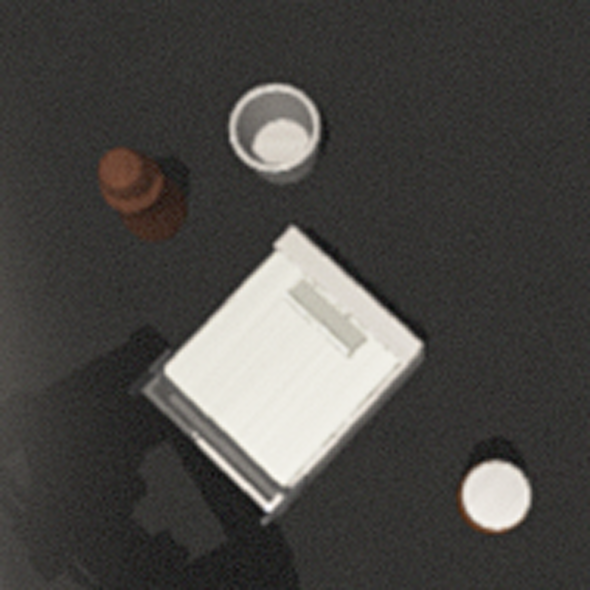

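Held shut after release. I'll check the slide amount more finely, by the catch step's position.

```bash
python3 -c "
from h import *
for n,k in (('top','t9'),('scene','s9')):
    d=np.load(f'pics/{k}.npz'); C=cloud(n,d['d'])
    X=(C[...,:2]-O)@UX*1e3;Y=(C[...,:2]-O)@UY;Z=C[...,2]*1e3
    print(n)
    for x in list(range(-80,-48,2))+list(range(28,84,2)):
        m=(abs(X-x)<1)&(abs(Y)<.025)&(Z<100); print(x,(np.median(Z[m])).round(1) if m.any() else '',end='; ')
    print()
    L=cv2.minAreaRect
"
```

```text
top
-80 ; -78 ; -76 60.2; -74 59.2; -72 26.0; -70 4.3; -68 3.7; -66 3.1; -64 ; -62 65.3; -60 67.3; -58 66.1; -56 66.2; -54 65.7; -52 66.1; -50 65.3; 28 69.7; 30 69.7; 32 70.2; 34 78.1; 36 80.0; 38 79.9; 40 79.3; 42 77.7; 44 76.9; 46 75.6; 48 74.9; 50 73.2; 52 72.7; 54 70.5; 56 73.7; 58 73.9; 60 73.9; 62 73.5; 64 73.7; 66 73.8; 68 73.7; 70 73.8; 72 73.4; 74 73.5; 76 ; 78 ; 80 ; 82 0.8; 
scene
-80 ; -78 ; -76 ; -74 59.6; -72 59.5; -70 57.8; -68 60.2; -66 ; -64 ; -62 ; -60 64.9; -58 65.7; -56 66.8; -54 66.5; -52 66.8; -50 67.0; 28 70.7; 30 ; 32 ; 34 ; 36 80.2; 38 80.6; 40 80.7; 42 80.0; 44 78.9; 46 78.0; 48 77.0; 50 75.8; 52 74.8; 54 74.3; 56 72.3; 58 74.0; 60 74.0; 62 74.8; 64 73.8; 66 73.8; 68 74.4; 70 74.2; 72 74.0; 74 60.3; 76 37.8; 78 37.5; 80 0.5; 82 1.5;
```

The step sits about 21 mm behind the lip edge, against 19 mm if fully home. My release may have dragged the cover back 2–3 mm, so I'll compare the pushed and released frames.

```bash
python3 -c "
from h import *
o=[]
for k in ('s6','s7','s8','s9'):
    a=np.load(f'pics/{k}.npz')['p'][172:202,295:335]; o.append(cv2.resize(a,(400,300),interpolation=cv2.INTER_CUBIC))
cv2.imwrite('pics/cmp.png',np.vstack([np.hstack(o[:2]),np.hstack(o[2:])])[:,:,::-1])
"
```

View pics/cmp.png

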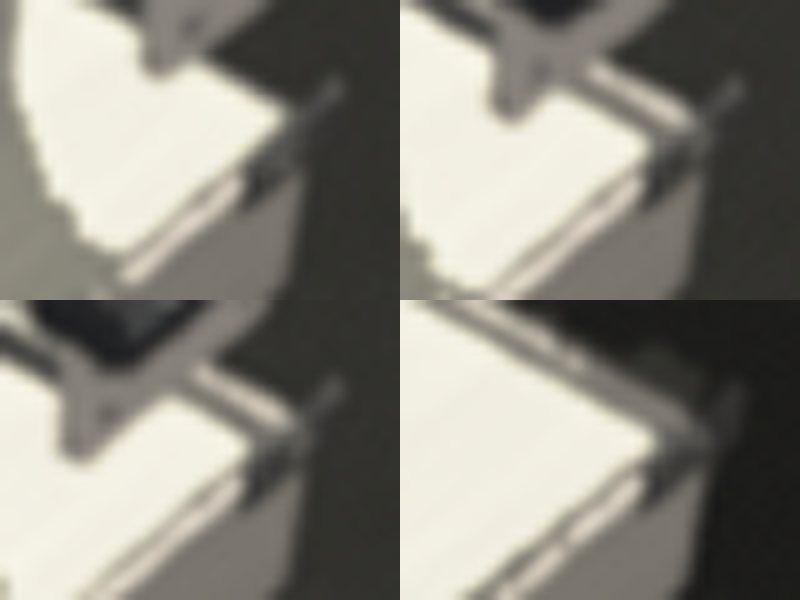

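The frames show the cover was fully home while pressed, with the hinge corner shifted about 4 px (about 16 mm). It slipped back a few mm when I retreated while still pressing. I'll push it home again and lift straight off.

Emit:
carry_out --pt "-30 -1 10" --pt "-30 -1 10" --pt "-30 -1 10" --pt "-30 -1 10" --pt "-30 -1 10" --pt "-30 -1 10" --pt "-30 0 10" --pt "-30 0 10" --pt "-25 0 10" --pt "-15 0 10" --pt "-5 0 10" --pt "0 0 0" --twist '[0,0,0,0,0,0,0,0,0,0,0,0]' --claw '[1,1,1,1,1,1,1,1,1,1,1,1]'

```text
time: 10.5
ee_pos: [0.5969, 0.1136, 0.3055]
ee_rot: [-0.03, 0.38, 0.924, 0.011]
force: [-0.0, 0.2, -0.1]
opening: 0.0005
```

```bash
python3 -c "
from h import *
st()"
```

```text
t 10.5 tip box mm 41.1 -6.5 106.9 yaw_y 45.33 R2 [-0.0463  0.0433 -0.998 ] F box -0.13 0.11 -0.15 open 0.0005
```

Emit:
carry_out --pt "7 2 0" --pt "7 2 0" --pt "6 2 5" --pt "0 0 8" --pt "0 0 8" --pt "0 0 4" --pt "0 0 0" --twist '[-0.7,-0.7,0,0,0,0,0]' --claw '[1,1,1,1,1,1,1]'

```text
time: 11.2
ee_pos: [0.5827, 0.1374, 0.2819]
ee_rot: [-0.029, 0.366, 0.93, 0.012]
force: [0.3, -0.1, 0.3]
opening: 0.0006
```

```bash
python3 -c "
from h import *
st()"
```

```text
t 11.2 tip box mm 14.5 1.4 83.3 yaw_y 47.09 R2 [-0.0451  0.044  -0.998 ] F box 0.3 0.18 0.31 open 0.0006
```

Emit:
carry_out --pt "-3 0 5" --pt "-3 0 5" --pt "-1 0 3" --pt "0 0 2" --pt "0 0 0.5" --twist '[0,0,0,0,0]' --claw '[1,1,1,1,1]'

```text
time: 11.7
ee_pos: [0.5882, 0.1326, 0.2651]
ee_rot: [-0.029, 0.366, 0.93, 0.013]
force: [-1.7, 1.6, 2.7]
opening: 0.0005
```

```bash
python3 -c "
from h import *
st()
for i in range(1): look('a'+str(i))
st()"
```

```text
t 11.7 tip box mm 21.7 1.8 66.5 yaw_y 47.02 R2 [-0.0448  0.045  -0.998 ] F box -2.34 -0.02 2.72 open 0.0005
t 11.8 tip box mm 21.7 1.9 66.7 yaw_y 47.03 R2 [-0.0445  0.0448 -0.998 ] F box -0.18 -0.27 1.34 open 0.0005
```

Emit:
carry_out --pt "-3 0 0.4" --pt "-3 0 0.4" --pt "-3 0 0.4" --pt "-3 0 0.4" --pt "-3 0 0.3" --pt "-3 0 0.3" --twist '[0,0,0,0,0,0]' --claw '[1,1,1,1,1,1]'

```text
time: 12.4
ee_pos: [0.5975, 0.1249, 0.2629]
ee_rot: [-0.04, 0.366, 0.93, 0.016]
force: [-6.8, 6.1, 8.5]
opening: 0.0001
```

```bash
python3 -c "
from h import *
st()"
```

```text
t 12.4 tip box mm 29.4 2.2 64.6 yaw_y 47.03 R2 [-0.0622  0.0588 -0.9963] F box -9.12 -0.22 8.54 open 0.0001
```

Emit:
carry_out --pt "-2 0 -1" --pt "-2 0 -2" --pt "-1 0 -3" --pt "-1 0 -5" --pt "0 0 -10" --pt "0 0 -15" --twist '[0,0,0,0,0,0]' --claw '[1,1,1,1,1,1]'

```text
time: 13.0
ee_pos: [0.6009, 0.1206, 0.2947]
ee_rot: [-0.049, 0.365, 0.929, 0.015]
force: [0.2, -0.3, 0.4]
opening: 0.0006
```

```bash
python3 -c "
from h import *
st()"
```

```text
t 13.0 tip box mm 31.6 -0.3 96.8 yaw_y 47.1 R2 [-0.0798  0.0639 -0.9948] F box 0.38 -0.13 0.41 open 0.0006
```

Emit:
carry_out --pt "0 0 -20" --pt "10 0 -20" --pt "30 0 -20" --pt "40 0 -20" --pt "40 0 -20" --pt "40 0 0" --pt "40 0 0" --pt "40 0 0" --pt "40 0 0" --pt "0 0 0" --twist '[0,0,0,0,0,0,0,0,0,0]' --claw '[1,1,1,1,1,1,1,1,1,1]'

```text
time: 14.0
ee_pos: [0.4077, 0.3039, 0.4467]
ee_rot: [-0.025, 0.371, 0.928, 0.025]
force: [-0.2, 0.2, 0.0]
opening: 0.0004
```

```bash
python3 -c "
from h import *
st();look('b')
for n,k in (('top','tb'),('scene','sb')):
    d=np.load(f'pics/{k}.npz'); C=cloud(n,d['d'])
    X=(C[...,:2]-O)@UX*1e3;Y=(C[...,:2]-O)@UY;Z=C[...,2]*1e3
    print(n)
    for x in list(range(-80,-48,2))+list(range(28,84,2)):
        m=(abs(X-x)<1)&(abs(Y)<.025)&(Z<100); print(x,(np.median(Z[m])).round(1) if m.any() else '',end='; ')
    print()
    C=C.reshape(-1,3)
    if n=='top':
      for nm,lo,c in [('jar',.07,(.475,.012)),('cup',.045,(.72,.17)),('mill',.095,(.68,.245))]:
        m=(C[:,2]>lo)&(C[:,2]<.13)&(np.hypot(C[:,0]-c[0],C[:,1]-c[1])<.05); print(nm,(C[m].min(0)+C[m].max(0))/2)
o=[]
for k in ('s7','s8','s9','sb'):
    a=np.load(f'pics/{k}.npz')['p'][172:202,295:335]; o.append(cv2.resize(a,(400,300),interpolation=cv2.INTER_CUBIC))
cv2.imwrite('pics/cmp2.png',np.vstack([np.hstack(o[:2]),np.hstack(o[2:])])[:,:,::-1])
"
```

```text
t 14.0 tip box mm -227.1 8.3 248.2 yaw_y 46.39 R2 [-0.0273  0.0641 -0.9976] F box -0.25 -0.01 0.04 open 0.0004
top
-80 ; -78 ; -76 59.6; -74 59.6; -72 18.1; -70 3.9; -68 3.5; -66 4.5; -64 5.1; -62 ; -60 65.1; -58 66.2; -56 65.6; -54 66.1; -52 66.2; -50 67.3; 28 69.8; 30 69.3; 32 69.8; 34 69.9; 36 78.3; 38 80.9; 40 80.7; 42 79.5; 44 78.3; 46 77.1; 48 75.9; 50 75.1; 52 73.5; 54 72.2; 56 73.0; 58 73.3; 60 73.1; 62 74.0; 64 73.8; 66 73.4; 68 74.3; 70 73.0; 72 74.0; 74 72.8; 76 ; 78 ; 80 ; 82 0.8; 
jar [0.47397534 0.01541717 0.08137018]
cup [0.73187764 0.16201535 0.0513321 ]
mill [0.68651069 0.25644003 0.1064351 ]
scene
-80 ; -78 ; -76 ; -74 59.7; -72 57.9; -70 56.6; -68 58.9; -66 61.8; -64 ; -62 ; -60 ; -58 64.2; -56 65.5; -54 66.3; -52 66.4; -50 66.6; 28 70.0; 30 70.2; 32 71.3; 34 ; 36 ; 38 78.9; 40 80.4; 42 80.2; 44 79.8; 46 79.2; 48 78.4; 50 77.4; 52 76.1; 54 75.1; 56 73.8; 58 73.9; 60 73.8; 62 73.9; 64 73.9; 66 74.3; 68 74.6; 70 74.5; 72 74.7; 74 63.5; 76 41.3; 78 34.9; 80 1.1; 82 1.4;
```

View pics/cmp2.png

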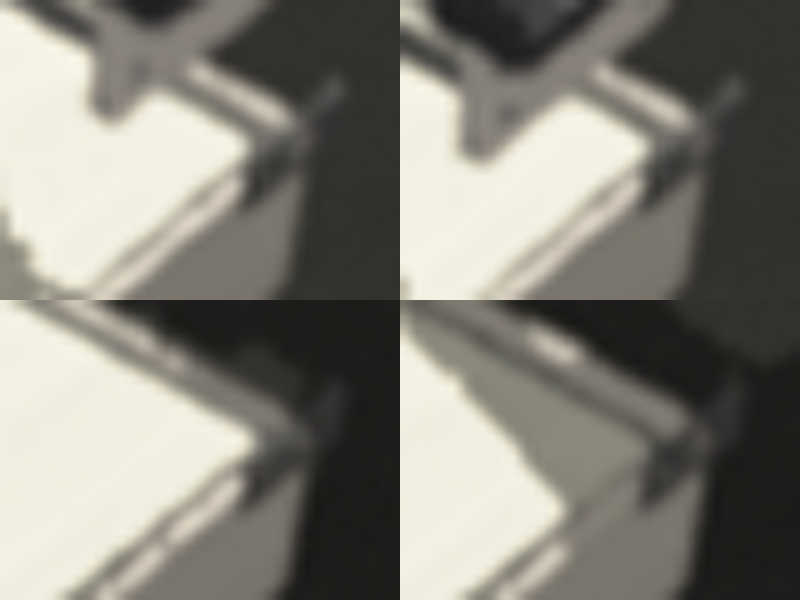

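View pics/mb.png

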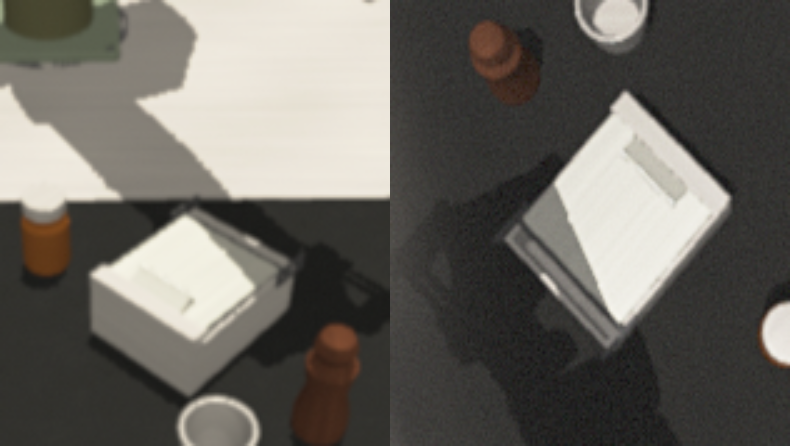

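The catch moved about 2 mm towards the lip and now sits about 19 mm behind its edge, which matches fully home. The cover is still held down and the bystanders haven't moved. Handing in.

```bash
python3 -c "
from h import *
st();print(sign_off())"
```

```text
t 14.1 tip box mm -223.9 8.5 247.6 yaw_y 46.21 R2 [-0.0264  0.0626 -0.9977] F box 0.17 -0.13 -0.11 open 0.0005
the job is handed in; nothing more can be done
None
```

The box is shut and handed in at 14.1 s. I swung the cover over from behind with the closed fingertips, pressed it flat (about 8 N), and pushed it under the lip until it stopped hard (9–11 N, tip not moving).

- **First release:** it slipped back. I retreated while still pressing down, which dragged the cover back about 2 mm. I pressed it down again, pushed the catch back to the same stop and lifted straight off.
- **How it slid:** during the first push, friction under the pressing fingertip carried the cover most of the way, before the finger reached the catch. The catch took the push at the stop both times.
- **Last check, cover:** after letting go, depth from both cameras showed it held under the lip, with the catch step about 19 mm behind the lip's edge, as expected when fully home. Depth readings are good to about 2 mm, so the hard stop is the stronger evidence.
- **Last check, surroundings:** the jar, cup and mill had not moved by more than about 0.5 mm, within measurement noise. The force reading was back to its noise level, with nothing touching.

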